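# Lift a sliding door out of the laundry cabinet and stand it in the draining rack

## Robot

A 6-joint arm with a two-finger parallel gripper is mounted at the origin on the work surface. World frame = base frame: x ahead of the robot, y to its left, z up, the work surface at z = 0. Lengths are in m, angles in rad, forces in N, time in s.
With the tool pointing down it reaches from about 0.375 to 0.9 m from the base axis. Payload 3.1 kg.
Tool frame: the origin (TCP) lies between the finger pads; the fingertips stand 22 mm ahead of it and the grasp point (between the pads) lies 3 mm ahead of it; z points along the fingers, y is the line along which they close (so a half turn about z gives the same grasp; the last joint's range is limited). The gripper opens to 87 mm and grips with 3 to 60 N. Pads are 19 mm wide; open, the fingers measure 117 mm over their backs; the gripper's body (75 mm by 190 mm) begins 51 mm behind the grasp point.
Start: joints at [-1.377, 0.527, 1.433, -0, 1.181, -0.178], TCP at [0.227, -0.582, 0.245] pointing down, gripper open.
Joint ranges: [-3.08, 3.08], [-0.75, 2.2], [0.22, 2.44], [-1.43, 4.57], [0, 2.65], [-2.85, 2.85]. Speed limits (rad/s): [2.79, 2.79, 3.14, 3.14, 3.14, 3.14].

## Interface

Orientations are given as a unit quaternion [x, y, z, w].
In Python, from rig import robot gives the robot as it stands.
- The arm moves only by the tool move_arm, never from a script. Its argument "series" is text: rows parted by semicolons, each of 6 numbers parted by spaces: the shift along the tool's x, y, z in mm, then the turn, a rotation vector about the tool's x, y, z in degrees. In form: dx dy dz ax ay az; .... A call has 1 to 8 rows; each row is the pose to reach, as a shift and turn from the pose commanded when the call began, along the tool's axes at that moment; what a row does not reach only later rows make up. A row lasts 1/12 s, in which the tool goes at most 41.7 mm and 7.16 degrees, less where a joint would pass 70% of its speed; a pose out of reach is approached as far as the arm can. A call with a gripper value outside its range is refused whole. "jaw" is the opening, from 0 (shut) to 1 (fully open), set as the call begins (left out, the last holds). The fingers move at their own pace and stop on an object; "newtons" is the grip in N (left out, the last holds). Time passes only in rows, so rows that repeat a pose let the fingers close. It gives the time, the measured TCP pose, the force, the opening and the grip force at its end, in the units of the state.
- robot.get_obs(): the state, without advancing time (a new reading comes with each control period).
- robot.camera(name): name is "scene" or "top"; returns a dict with "img" (384x512x3 uint8, red, green, blue), "mtx" (3x3 intrinsics, pixels), "distortion" ([k1, k2, p1, p2, k3] as OpenCV has them; the pictures are not rectified), "world_to_cam" (4x4, takes a point from world to camera coordinates). Camera axes: x right, y down, z forward; pixel columns grow to the right and rows downward; lengths in m; the calibration is good to about 2 mm. A picture is of the moment at which its call begins. There is no depth.
- robot.hand_in(): hands the job in; it is judged then, once.
Trained networks look in a picture, given as the dict that the camera call returned (one of the last four; its "shot" number tells which), for a name from the list of things; names that differ only in an ending like _2 or _b are one class to them, and where a whole thing is asked for, a point or a joint stands for the part that bears it (a point fixed in the world has none). Each returns a list of dicts, best first, with "p" (0 to 1); they miss things now and then, are a little off and sometimes report something else, mostly with a low value. They report only what shows in the picture. A call takes as long as a camera call. They do not tell look-alikes from the thing itself.
- robot.search_frame(picture, thing): "xyz" ([x, y, z] in m, in world coordinates, good to about 4 mm: the middle of the surface that is visible of it).
- robot.tip_of(picture, thing): "xyz" ([x, y, z] in m, in world coordinates, good to about 4 mm: a listed point, or the origin of a listed thing).
The state is a dict: "time": time; "q": joint angles; "joint_velocities": joint speeds; "joint_torque": joint torques, N m; "position": TCP position; "tool_rot": TCP orientation; "ft_force": force on the tool from outside, world axes, zero at the start; "moment": the same for the moment, N m; "grip_width": finger opening in m; "grip_force": force on a finger pad.
Only numpy, scipy, OpenCV 4.12 (cv2) and the standard library are available. Lean on these libraries where they do the work, as an engineer would, in place of code of your own. Each camera call takes 0.05 s, during which the arm holds its last target. There are 200 camera calls.

## Task

Take the sliding door with the upright bar handle out of the small counter cabinet, without forcing it: lift it behind the top rail until its foot comes over the bottom lip, swing the foot out towards you, then let the door down and draw it out. Stand it upright in the middle of the front slot (nearest you) of the wooden draining rack, between the dowels, handle facing you, put it down gently and let go. Leave everything else where it is.

Things in the scene. Friction and masses are not known exactly. Their poses are not given: they have to be found in the camera images.
- door: The loose sliding door to take out: white, 9 mm thick (x), 210 wide (y), 200 high (z), 0.2 to 0.45 kg. It stands upright in the cabinet's front track, anywhere along it, parallel to the cabinet's front. Origin: middle of its lower edge (mid thickness). z up the door; x through it, away from the handle side, into the cabinet.
- door_handle (a point): Centre of the door's upright brass bar handle: bar 10 mm deep (x), 12 wide (y), 84 high (z), on two 8 mm posts 36 mm above and below this point, which is 38 mm in front of the door's front face, at x -42.5, y 0, z +105 mm in the door's frame. Axes as the door.
- door_head (a point): Middle of the door's upper edge, 200 mm above its origin. Axes as the door.
- cabinet: White cabinet fixed on the counter, 470 mm wide (y), 200 deep (x), 301 high; the top board overhangs by 4 mm. Origin: on the counter, at mid width, in the plane of the front of the face frame; x points into the cabinet, z up. The 5 mm thick face frame (x 0 to 5 mm) has a bottom rail and a top rail, 434 mm long. A second door behind, with a round flush pull, stays.
- rack_slot (a point): Middle of the floor of the front slot of the wooden draining rack (fixed, on a 200 x 270 mm grey tray), 22 mm above the counter. x points to the back of the rack, z up; the slot runs along y. Rails along x at y -80 and +80 mm, tops at this height, carry dowels 7 mm thick, 70 high, at x -16.5 and +16.5 mm (a 26 mm slot) and on behind. The board stands at x +99 mm.
- board: Wooden cutting board 14 mm thick, 200 wide, 150 high, standing in the rack's rearmost slot; leave it. Origin: middle of its lower edge.
- jar: Glass jar, 68 mm across, 95 high, on the cabinet's top; leave it. Origin: centre of its underside.
- detergent: White bottle 84 mm across, 210 high, on the counter beside the rack; leave it. Origin: centre of its underside.
- bowl: White bowl 116 mm across, 50 high, on the counter; leave it. Origin: centre of its underside.
- brush: Wooden brush lying on the counter in front of the cabinet; leave it. Origin: under its middle.
- mug: White mug 80 mm across, 90 high, on the counter; leave it. Origin: centre of its underside.
- screwdriver: Screwdriver lying on the counter; leave it. Origin: under its middle.
- foot_track (a point): Mid width of the lower track, on the floor board on which the door stands: x 11, y 0, z 45 mm in the cabinet's frame, same axes. The foot is free from x -6 to +6 mm here, a 10 mm high strip behind it and the face frame's bottom rail before it. That rail's upper edge is the lip: 5 to 23 mm above this point, not measured, as the face frame is set in height by screws in slots.
- head_track (a point): Level of the door's upper edge as it stands: x 13.5, y 0, z 245 mm in the cabinet's frame, same axes. The upper track is free from x -8.5 to +8.5 mm here, the top rail before it, a rigid ceiling on the same frame above it. The ceiling always allows 3.5 mm more lift than the lip needs (8.5 to 26.5 mm, not measured); lifted to it, the head is 30.5 mm above the top rail's lower edge.
- rack: Wooden draining rack with two rows of five upright dowels, fixed on its grey drip tray of 200 (x) by 270 mm (y). Origin: on the counter under its middle; x points to its back, away from the robot. Its front slot, rack_slot, is at x -49.5, z +22 mm.
Not all that is in view belongs to the job. Several things have the shape of the door; the one meant has the colours described above.

How it is judged:
On the way, in this order (a step that is already met when the one before it is completed fails the run):
1. the door's foot is swung out in front of the lip while its head is still behind the top rail (x of door in the frame of cabinet below -0.0045 m and x of door_head in the frame of cabinet above 0.005 m and z of door_head in the frame of cabinet above 0.243 m), for 0.1 s.
2. the door is out of its tracks and clear in front of the cabinet (x of door in the frame of cabinet below -0.03 m and x of door_head in the frame of cabinet below -0.02 m), for 0.1 s.
At the end, for the whole second after the job is handed in: The door stands on both rails of the rack's front slot, between the dowels: middle of its lower edge within 14 mm across and 30 mm along the slot of the slot's middle and at most 6 mm above the slot floor, leaning no more than 15 degrees, handle on the robot's side, at rest and let go (x of door in the frame of rack_slot between -0.014 and 0.014 m and x of door_head in the frame of rack_slot between -0.06 and 0.06 m and y of door in the frame of rack_slot between -0.03 and 0.03 m and z of door in the frame of rack_slot between -0.004 and 0.006 m and x of door_handle in the frame of rack_slot below -0.01 m and angle between door's own z axis and vertical below 0.26 rad and linear speed of door below 0.02 m/s); the robot touches nothing.
It fails at once if the door is pressed against the cabinet with more than 25 N (contact force between door and cabinet above 25 N).
It fails at once if the door is put down on or pushed against the rack with more than 25 N (contact force between door and rack above 25 N).
It fails at once if the robot pushes on the cabinet with more than 25 N (contact force between the arm and cabinet above 25 N).
It fails at once if the cutting board is moved more than 25 mm (distance of board from where it was at the start of the episode above 0.025 m).
It fails at once if another bystander is moved more than 25 mm (distance of any of jar, detergent, bowl, brush, mug, screwdriver from where it was at the start of the episode above 0.025 m).
It also fails if it takes over 62 s, if anything falls off the work surface, if the arm or the gripper's body presses on something with over 40 N, if the wrist force passes 120 N, or if a joint passes its speed limit or range.

## Working session

There is one attempt and no reset: what is moved stays moved. The work goes in short steps, Python scripts to look and compute and a tool call to move; the robot and the scene stay as the last step left them, time stands still between calls to the robot, and variables do not carry over. Pictures are saved under pics/ and viewed, at most 10 in all, crops included, and the job is handed in when it is done.

Besides the shell and the picture viewer there is one more tool, called as name(argument=value, ...) on one line, values as JSON. move_arm: Moves the arm, as the interface text tells. Its arguments: {"type":"object","properties":{"series":{"type":"string"},"jaw":{"type":"number"},"newtons":{"type":"number"}},"required":["series"]}

```bash
ls; mkdir -p pics; cat > h.py <<'E'
from rig import robot
import numpy as np, cv2
from scipy.spatial.transform import Rotation as R
def proj(c,P):
    T=c["world_to_cam"];rv=cv2.Rodrigues(T[:3,:3])[0]
    return cv2.projectPoints(np.array(P,float).reshape(-1,1,3),rv,T[:3,3],c["mtx"],np.array(c["distortion"]))[0].reshape(-1,2)
def save(c,n): cv2.imwrite("pics/"+n,c["img"][:,:,::-1])
E
python3 - <<'E'
from h import *
cs={}
for n in("scene","top"):
    c=robot.camera(n);cs[n]=c;save(c,n+"0.png")
    for t in("door","door_handle","door_head","cabinet","rack_slot","rack","foot_track","board","jar","detergent","bowl","brush","mug","screwdriver"):
        for r in robot.tip_of(c,t)[:4]: print(n,t,np.round(r["xyz"],3),round(r["p"],2),proj(c,r["xyz"]).round()[0])
o=robot.get_obs();print(o["position"],o["tool_rot"],o["time"])
E
```

```text
pics
scene door [ 0.169  0.311 -0.001] 0.69 [309. 332.]
scene door [0.605 0.134 0.005] 0.68 [196. 242.]
scene door [0.382 0.249 0.005] 0.51 [248. 292.]
scene door_handle [0.58  0.178 0.152] 0.91 [192. 236.]
scene door_handle [0.142 0.334 0.104] 0.75 [322. 335.]
scene door_handle [ 0.428 -0.027  0.002] 0.53 [259. 217.]
scene door_head [0.168 0.307 0.201] 0.97 [320. 313.]
scene door_head [0.626 0.174 0.246] 0.81 [172. 215.]
scene door_head [ 0.424 -0.027  0.002] 0.74 [260. 217.]
scene door_head [ 0.549 -0.252  0.002] 0.29 [246. 163.]
scene cabinet [ 0.605  0.13  -0.001] 0.81 [197. 242.]
scene cabinet [0.622 0.134 0.245] 0.63 [180. 204.]
scene rack_slot [ 0.501 -0.247  0.02 ] 0.68 [257. 164.]
scene rack_slot [0.618 0.13  0.04 ] 0.62 [192. 235.]
scene rack [ 0.549 -0.256  0.002] 0.86 [247. 162.]
scene foot_track [0.617 0.133 0.04 ] 0.92 [192. 236.]
scene board [ 0.6   -0.242  0.018] 0.62 [233. 159.]
scene board [ 0.427 -0.028  0.   ] 0.35 [259. 217.]
scene board [ 0.523  0.444 -0.004] 0.34 [183. 340.]
scene jar [0.68  0.14  0.304] 0.91 [156. 189.]
scene detergent [ 0.481 -0.461 -0.002] 0
[... 1030 characters left out ...]
oot_track [0.615 0.134 0.044] 0.8 [220. 154.]
top foot_track [0.38  0.251 0.001] 0.22 [189. 214.]
top board [ 0.597 -0.247  0.018] 0.89 [317. 162.]
top jar [0.676 0.137 0.303] 0.8 [212. 114.]
top detergent [ 0.479 -0.458  0.004] 0.76 [370. 193.]
top bowl [0.391 0.426 0.002] 0.82 [144. 211.]
top brush [ 0.427 -0.025  0.001] 0.81 [260. 204.]
top brush [0.622 0.173 0.244] 0.58 [203. 135.]
top brush [ 0.598 -0.245  0.018] 0.57 [316. 161.]
top mug [ 0.522  0.445 -0.001] 0.75 [142. 178.]
top screwdriver [0.382 0.251 0.002] 0.72 [189. 214.]
top screwdriver [0.618 0.132 0.044] 0.71 [220. 153.]
[ 0.22706979 -0.58224149  0.24453513] [ 9.82770307e-01  1.84831062e-01 -2.68824650e-06 -4.05990347e-05] 1.5
```

```bash
python3 - <<'E'
import cv2,numpy as np
a=cv2.imread("pics/scene0.png");b=cv2.imread("pics/top0.png")
cv2.imwrite("pics/s.png",cv2.resize(a,(800,600)));
cv2.imwrite("pics/t.png",cv2.resize(b,(800,600)))
cv2.imwrite("pics/c.png",cv2.resize(a[150:300,110:310],(800,600),interpolation=cv2.INTER_CUBIC))
E
```

```text
(no output)
```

View pics/s.png

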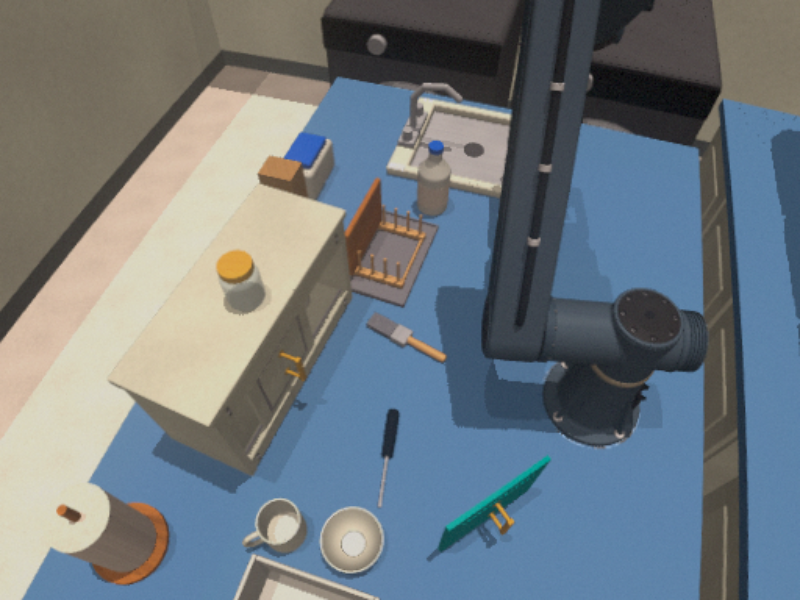

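View pics/t.png

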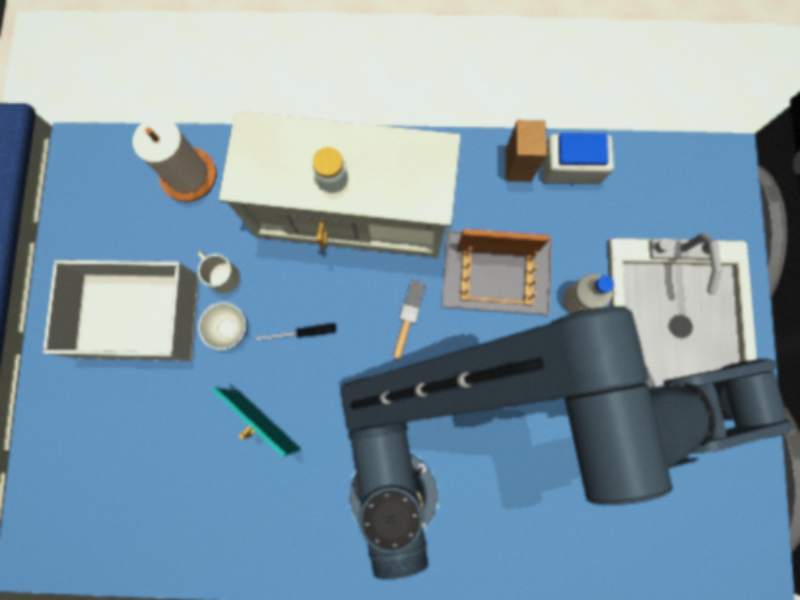

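View pics/c.png

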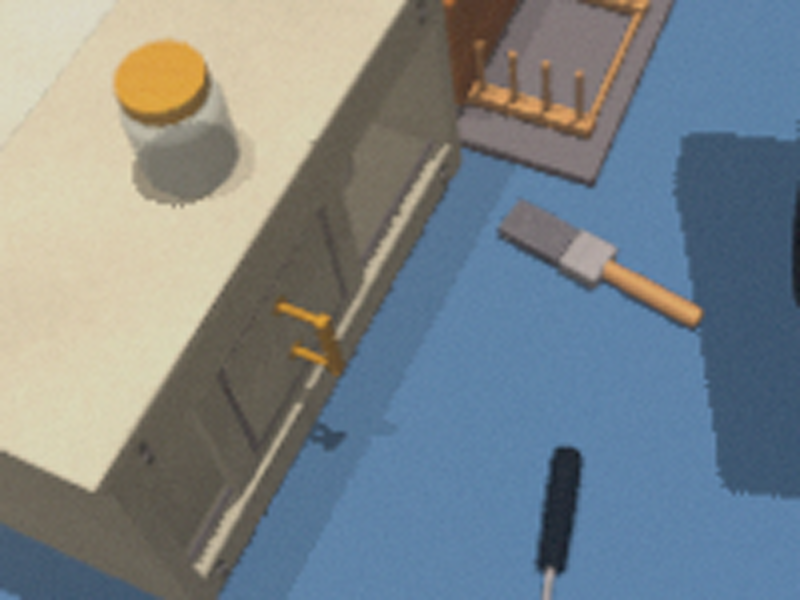

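Candidates: white door with brass bar in the cabinet (scene 192,236), and the teal door standing on the counter (scene 309,332). The crop confirms the white one in the cabinet's front track. The other door, with the flush pull, is behind it. The rack is at scene (247,162).

```bash
cat >> h.py <<'E'
def log():
    o=robot.get_obs()
    with open("log.txt","a") as f: f.write(" ".join(map(str,list(o["q"])+list(o["position"])+list(o["tool_rot"])))+"\n")
    return o
E
python3 - <<'E'
from h import *
from scipy.optimize import least_squares
c=robot.camera("top");log()
def P(p,L):
    L=np.array(L,float);r=R.from_euler("z",p[2]).apply(L);return r+[p[0],p[1],0]
cab=[[.2,.235,.301],[.2,-.235,.301],[-.004,-.235,.301],[-.004,.235,.301]]
px=np.array([[235,113],[460,135],[450,225],[222,200]])*.64
s=least_squares(lambda p:(proj(c,P(p,cab))-px).ravel(),[.605,.13,0]);print(s.x,s.fun.round(1))
tr=[[-.1,.135,.005],[-.1,-.135,.005],[.1,-.135,.005]]
px=np.array([[443,306],[550,312],[552,235]])*.64
s=least_squares(lambda p:(proj(c,P(p,tr))-px).ravel(),[.55,-.25,0]);print(s.x,s.fun.round(1))
E
```

```text
[ 0.60262795  0.12752197 -0.09057158] [ 2.8 -0.4 -2.1 -0.8 -1.6  0.2  1.   1.2]
[ 0.55483164 -0.25581647 -0.03992176] [-0.1 -0.2  0.3  0.  -0.2  0.1]
```

move_arm(series="0 0 -40 0 0 0; 0 0 -80 0 0 0; 0 -40 -120 0 0 0; 0 -80 -160 0 0 0; 0 -110 -160 0 0 0; 0 -110 -160 0 0 0")

```text
time: 2.05
position: [0.1864, -0.4767, 0.4081]
tool_rot: [0.983, 0.185, -0.0, 0.002]
ft_force: [-0.2, 1.2, -0.6]
grip_width: 0.0871
grip_force: 0.0
```

```bash
python3 -c "from h import *;print(log()['q'])"
```

```text
[-1.41649488e+00  2.09882590e-01  1.47433010e+00 -3.90423959e-04
  1.45432790e+00 -2.17827374e-01]
```

move_arm(series="0 0 0 7 0 0; 0 0 0 14 0 0; 0 0 0 21 0 0; 0 0 0 28 0 0; 0 0 -30 35 0 0; 0 0 -30 35 0 0")

```text
time: 2.55
position: [0.1877, -0.4824, 0.4339]
tool_rot: [0.937, 0.176, -0.056, -0.297]
ft_force: [1.1, -1.8, -0.7]
grip_width: 0.0872
grip_force: 0.0
```

```bash
python3 -c "from h import *;o=log();print(o['q'],o['position'],R.from_quat(o['tool_rot']).as_matrix().round(2))"
```

```text
[-1.36326343  0.50284962  1.093256   -0.11281525  2.15106927 -0.19648983] [ 0.18773905 -0.48240701  0.43388941] [[ 0.93  0.3  -0.21]
 [ 0.36 -0.76  0.54]
 [ 0.   -0.58 -0.82]]
```

move_arm(series="0 0 0 0 7 0; 0 0 0 0 14 0; 0 0 0 0 21 0; 0 0 0 0 28 0; 0 0 0 0 28 0")

```text
time: 2.97
position: [0.1845, -0.4803, 0.4326]
tool_rot: [0.923, 0.096, 0.175, -0.329]
ft_force: [-0.8, -0.4, -0.1]
grip_width: 0.0874
grip_force: 0.0
```

```bash
python3 -c "from h import *;o=log();print(o['q'],o['position'],R.from_quat(o['tool_rot']).as_matrix().round(2))"
```

```text
[-1.57081571  0.50314726  1.16606885  0.32033043  2.17412783 -0.12081057] [ 0.18448901 -0.48029737  0.43262468] [[ 0.92  0.29  0.26]
 [ 0.06 -0.76  0.64]
 [ 0.39 -0.57 -0.72]]
```

```bash
cat >> h.py <<'E'
ez=np.array([0,0,1.]);Z=lambda a:R.from_euler("z",a);Y=lambda a:R.from_euler("y",a)
def fkR(q,C): return Z(q[0])*Y(q[1]+q[2])*Z(q[3])*Y(q[4])*Z(q[5])*Z(C)
def cols(q):
    A=Z(q[0]);Ry=A*Y(q[1]+q[2]);W=fkR(q,0)
    return np.stack([A.apply([1,0,0]),A.apply([0,1,0]),ez,(A*Y(q[1])).apply(ez),Ry.apply([1,0,0]),Ry.apply(ez),W.apply(ez)],1)
E
python3 - <<'E'
from h import *
D=np.loadtxt("log.txt")
for C in(0,np.pi/2,-np.pi/2,np.pi): print(C,[ (fkR(d[:6],C)*R.from_quat(d[9:]).inv()).magnitude().round(3) for d in D])
A=np.vstack([cols(d[:6]) for d in D]);b=D[:,6:9].ravel()
x,res,rk,sv=np.linalg.lstsq(A,b,rcond=None);print(x.round(4),(A@x-b).round(4),sv)
E
```

```text
Traceback (most recent call last):
AttributeError: 'float' object has no attribute 'round'
```

```bash
cat > fit.py <<'E'
from h import *
D=np.loadtxt("log.txt")
for C in(0,np.pi/2,-np.pi/2,np.pi): print(C,[ round(float((fkR(d[:6],C)*R.from_quat(d[9:]).inv()).magnitude()),3) for d in D])
A=np.vstack([cols(d[:6]) for d in D]);b=D[:,6:9].ravel()
x,res,rk,sv=np.linalg.lstsq(A,b,rcond=None);print(x.round(4),(A@x-b).round(4),sv.round(2))
E
python3 fit.py
```

```text
0 [1.571, 1.571, 1.571, 1.571]
1.5707963267948966 [0.0, 0.0, 0.0, 0.0]
-1.5707963267948966 [3.142, 3.142, 3.142, 3.142]
3.141592653589793 [1.571, 1.571, 1.571, 1.571]
[-0.      0.111   0.2742  0.588   0.1141  0.3917  0.2835] [ 0.  0. -0. -0.  0. -0. -0.  0. -0.  0.  0. -0.] [3.93 2.83 2.   0.67 0.2  0.17 0.09]
```

```bash
cat >> h.py <<'E'
from scipy.optimize import least_squares
X=np.array([0,.111,.2742,.588,.1141,.3917,.2835]);HP=np.pi/2
LO=np.array([-3.08,-.75,.22,-1.43,0,-2.85]);HI=np.array([3.08,2.2,2.44,4.57,2.65,2.85])
def fk(q): return cols(q)@X, fkR(q,HP)
def trot(yaw,t,s=1):  # tool z along yaw, tilted down t ; tool y = s*lateral
    z=np.array([np.cos(t)*np.cos(yaw),np.cos(t)*np.sin(yaw),-np.sin(t)]);y=s*np.array([-np.sin(yaw),np.cos(yaw),0])
    return R.from_matrix(np.stack([np.cross(y,z),y,z],1))
def ik(p,Rt,q0):
    def f(q):
        a,b=fk(q);return np.r_[(a-p)*5,(b*Rt.inv()).as_rotvec()]
    s=least_squares(f,np.clip(q0,LO+.001,HI-.001),bounds=(LO,HI));return s.x,np.abs(s.fun).max()
def iks(p,Rt,n=40):
    rng=np.random.default_rng(0);S=[]
    for _ in range(n):
        q,e=ik(p,Rt,rng.uniform(LO,HI))
        if e<1e-3 and not any(np.abs(q-a).max()<.05 for a in S): S.append(q)
    return S
E
python3 - <<'E'
from h import *
for nm,b,yaw in(("cab",[.58,.177,.15],-.09),("out",[.45,.177,.14],-.09),("rackhi",[.457,-.246,.23],-.04),("rack",[.457,-.246,.127],-.04)):
  for t in(0,20,35,50):
    for s in(1,-1):
      Rt=trot(yaw,np.radians(t),s);p=np.array(b)-.003*Rt.apply(ez)
      for q in iks(p,Rt):
        m=np.minimum(q-LO,HI-q).min();print(nm,t,s,q.round(2),round(float(m),2))
E
```

```text
cab 0 1 [0.29 1.17 2.21 3.53 1.79 1.66] 0.23
cab 0 -1 [ 0.29  1.17  2.21  3.53  1.79 -1.48] 0.23
cab 20 1 [0.27 0.89 2.22 3.5  1.2  1.56] 0.22
cab 20 -1 [ 0.27  0.89  2.22  3.5   1.2  -1.58] 0.22
cab 35 1 [0.24 0.7  2.15 3.57 0.69 1.43] 0.29
cab 35 -1 [ 0.24  0.7   2.15  3.57  0.69 -1.72] 0.29
cab 50 1 [0.2  0.59 2.02 4.07 0.23 0.88] 0.23
cab 50 -1 [ 0.2   0.59  2.02  4.07  0.23 -2.26] 0.23
out 0 1 [0.45 1.43 2.44 3.82 2.18 2.  ] 0.0
out 0 -1 [ 0.45  1.43  2.44  3.82  2.18 -1.14] 0.0
out 35 1 [0.35 0.8  2.44 3.56 1.05 1.62] 0.0
out 35 -1 [ 0.35  0.8   2.44  3.56  1.05 -1.52] 0.0
out 50 1 [0.28 0.58 2.31 3.69 0.47 1.36] 0.13
out 50 -1 [ 0.28  0.58  2.31  3.69  0.47 -1.78] 0.13
rackhi 0 1 [-1.33  1.08  2.44  1.83  1.67  1.21] 0.0
rackhi 0 -1 [-1.33  1.08  2.44  1.83  1.67 -1.93] 0.0
rackhi 20 1 [-1.27  0.7   2.4   1.89  1.21  1.61] 0.04
rackhi 20 -1 [-1.27  0.7   2.4   1.89  1.21 -1.53] 0.04
rackhi 35 1 [-1.16  0.46  2.29  1.72  0.84  2.04] 0.15
rackhi 35 -1 [-1.16  0.46  2.29  1.72  0.84 -1.1 ] 0.15
rackhi 50 1 [-1.03  0.34  2.14  1.23  0.61  2.69] 0.16
rackhi 50 -1 [-1.03  0.34  2.14  1.23  0.61 -0.45] 0.3
rack 0 1 [-1.33  1.36  2.35  1.81  1.72  1.02] 0.09
rack 0 -1 [-1.33  1.36  2.35  1.81  1.72 -2.12] 0.09
rack 20 1 [-1.27  1.07  2.41  2.    1.35  1.25] 0.03
rack 20 -1 [-1.27  1.07  2.41  2.    1.35 -1.89] 0.03
rack 35 1 [-1.16  0.81  2.35  2.02  0.97  1.56] 0.09
rack 35 -1 [-1.16  0.81  2.35  2.02  0.97 -1.58] 0.09
rack 50 1 [-1.03  0.62  2.23  1.78  0.58  2.03] 0.21
rack 50 -1 [-1.03  0.62  2.23  1.78  0.58 -1.11] 0.21
```

```bash
cat >> h.py <<'E'
from scipy.spatial.transform import Slerp
def plan(wps,q=None,p=None,r=None,dbg=True):
    """wps: list of (p,R,n rows). prints rows per call in start-tool frame, max joint step per row"""
    o=robot.get_obs();q=np.array(o["q"]) if q is None else q
    p=np.array(o["position"]) if p is None else p;r=R.from_quat(o["tool_rot"]) if r is None else r
    for P,Rt,n in wps:
        P=np.array(P);rv=(r.inv()*Rt).as_rotvec();d=r.inv().apply(P-p);rows=[];mx=0;er=0
        for i in range(1,n+1):
            f=i/n;qn,e=ik(p+f*(P-p),r*R.from_rotvec(f*rv),q);mx=max(mx,np.abs(qn-q).max());er=max(er,e);q=qn
            rows.append(" ".join("%.1f"%v for v in np.r_[d*1000*f,np.degrees(rv)*f]))
        print("; ".join(rows));print("   dq %.2f err %.3f q %s"%(mx,er,q.round(2)))
        p,r=P,Rt
    return q
E
python3 - <<'E'
from h import *
t=np.radians(44);Ra=trot(-.07,t,-1);Rb=trot(-.09,t,-1)
o=robot.get_obs();r0=R.from_quat(o["tool_rot"]);p0=o["position"]
sl=Slerp([0,1],R.concatenate([r0,Ra]));A=np.array([.38,-.25,.33])
B=np.array([.5,.184,.23])
plan([(p0+.5*(A-p0),sl(.5),8),(A,Ra,8),(A+.5*(B-A),Ra,8),(B,Rb,8)])
E
```

```text
9.7 -3.8 17.0 -2.6 1.5 -0.1; 19.3 -7.5 34.1 -5.3 3.1 -0.2; 29.0 -11.3 51.1 -7.9 4.6 -0.3; 38.7 -15.0 68.1 -10.6 6.2 -0.4; 48.3 -18.8 85.2 -13.2 7.7 -0.5; 58.0 -22.5 102.2 -15.9 9.3 -0.6; 67.7 -26.3 119.2 -18.5 10.8 -0.7; 77.3 -30.1 136.3 -21.2 12.4 -0.8
   dq 0.08 err 0.000 q [-1.53  0.23  1.7   0.58  1.58 -0.13]
6.1 -9.9 16.2 -2.6 1.5 -0.1; 12.2 -19.8 32.4 -5.3 3.1 -0.2; 18.4 -29.7 48.6 -7.9 4.6 -0.3; 24.5 -39.6 64.8 -10.6 6.2 -0.4; 30.6 -49.4 81.0 -13.2 7.7 -0.5; 36.7 -59.3 97.2 -15.9 9.3 -0.6; 42.9 -69.2 113.4 -18.5 10.8 -0.7; 49.0 -79.1 129.6 -21.2 12.4 -0.8
   dq 0.09 err 0.000 q [-1.31  0.07  2.18  1.04  0.91 -0.36]
-0.6 -27.6 8.4 0.0 0.0 0.0; -1.2 -55.2 16.7 0.0 0.0 0.0; -1.8 -82.7 25.1 0.0 0.0 0.0; -2.5 -110.3 33.4 0.0 0.0 0.0; -3.1 -137.9 41.8 0.0 0.0 0.0; -3.7 -165.5 50.2 0.0 0.0 0.0; -4.3 -193.1 58.5 0.0 0.0 0.0; -4.9 -220.7 66.9 0.0 0.0 0.0
   dq 0.20 err 0.000 q [-0.57  0.11  2.39  1.82  0.36 -0.63]
-0.6 -27.6 8.4 -0.1 -0.0 0.1; -1.2 -55.2 16.7 -0.2 -0.0 0.2; -1.8 -82.7 25.1 -0.3 -0.0 0.3; -2.5 -110.3 33.4 -0.4 -0.0 0.4; -3.1 -137.9 41.8 -0.5 -0.0 0.5; -3.7 -165.5 50.2 -0.6 -0.0 0.6; -4.3 -193.1 58.5 -0.7 -0.0 0.7; -4.9 -220.7 66.9 -0.8 -0.0 0.8
   dq 0.37 err 0.000 q [ 0.28  0.39  2.17  4.1   0.33 -2.24]
```

move_arm(series="19 -8 34 -5 3 0; 39 -15 68 -11 6 0; 58 -23 102 -16 9 -1; 77 -30 136 -21 12 -1; 87 -42 160 -26 15 -1; 105 -65 210 -34 20 -1; 120 -85 245 -42 25 -2; 120 -85 245 -42 25 -2")

```text
time: 3.63
position: [0.3344, -0.24, 0.3496]
tool_rot: [0.919, -0.024, 0.393, 0.009]
ft_force: [0.6, 1.5, 0.1]
grip_width: 0.0871
grip_force: 0.0
```

```bash
cat > m.py <<'E'
from h import *
for t in (36,40):
    Ra=trot(-.07,np.radians(t),-1);Rb=trot(-.09,np.radians(t),-1)
    plan([((.43,-.05,.29),Ra,8),((.5,.184,.24),Rb,8),((.5,.184,.24),Rb,2)])
o=robot.get_obs();print(o["position"],o["q"])
E
python3 m.py
```

```text
2.0 -24.3 12.9 -0.1 1.0 0.1; 4.0 -48.6 25.9 -0.2 1.9 0.2; 6.0 -72.9 38.8 -0.3 2.9 0.2; 8.0 -97.2 51.7 -0.5 3.9 0.3; 10.0 -121.5 64.7 -0.6 4.8 0.4; 12.0 -145.9 77.6 -0.7 5.8 0.5; 14.0 -170.2 90.5 -0.8 6.8 0.5; 16.0 -194.5 103.5 -0.9 7.8 0.6
   dq 0.22 err 0.046 q [-0.71  0.1   2.44  1.91  0.52 -0.82]
-1.1 -29.8 9.1 -0.1 -0.0 0.1; -2.3 -59.6 18.2 -0.2 -0.0 0.2; -3.4 -89.4 27.2 -0.3 -0.0 0.3; -4.5 -119.2 36.3 -0.5 -0.0 0.3; -5.6 -149.0 45.4 -0.6 -0.0 0.4; -6.8 -178.7 54.5 -0.7 -0.0 0.5; -7.9 -208.5 63.6 -0.8 -0.0 0.6; -9.0 -238.3 72.6 -0.9 -0.0 0.7
   dq 0.35 err 0.046 q [ 0.31  0.43  2.24  3.81  0.54 -1.92]
0.0 0.0 0.0 0.0 0.0 0.0; 0.0 0.0 0.0 0.0 0.0 0.0
   dq 0.00 err 0.000 q [ 0.31  0.43  2.24  3.81  0.54 -1.92]
2.0 -24.3 12.9 -0.1 0.5 0.1; 4.0 -48.6 25.9 -0.2 0.9 0.2; 6.0 -72.9 38.8 -0.3 1.4 0.2; 8.0 -97.2 51.7 -0.4 1.9 0.3; 10.0 -121.5 64.7 -0.6 2.3 0.4; 12.0 -145.9 77.6 -0.7 2.8 0.5; 14.0 -170.2 90.5 -0.8 3.3 0.6; 16.0 -194.5 103.5 -0.9 3.8 0.6
   dq 0.24 err 0.000 q [-0.7   0.1   2.44  1.88  0.49 -0.78]
-0.5 -29.8 9.1 -0.1 0.0 0.1; -1.0 -59.6 18.3 -0.2 0.0 0.2; -1.5 -89.4 27.4 -0.3 0.0 0.3; -2.0 -119.2 36.5 -0.4 0.0 0.4; -2.5 -149.0 45.7 -0.5 0.0 0.5; -3.0 -178.7 54.8 -0.7 0.0 0.6; -3.4 -208.5 64.0 -0.8 0.0 0.6; -3.9 -238.3 73.1 -0.9 0.0 0.7
   dq 0.32 err 0.000 q [ 0.3   0.4   2.2   3.95  0.41 -2.08]
0.0 0.0 0.0 0.0 0.0 0.0; 0.0 0.0 0.0 0.0 0.0 0.0
   dq 0.00 err 0.000 q [ 0.3   0.4   2.2   3.95  0.41 -2.08]
[ 0.33442232 -0.23998341  0.34960243] [-1.49024647 -0.03066956  2.20510797  0.94610259  1.08223268 -0.38804492]
```

move_arm(series="2 -24 13 0 0.5 0; 4 -49 26 0 1 0; 6 -73 39 0 1.5 0; 8 -97 52 0 2 0; 10 -122 65 -0.5 2.5 0.4; 12 -146 78 -0.7 3 0.5; 14 -170 90 -0.8 3.3 0.6; 16 -195 104 -0.9 3.8 0.6")

```text
time: 4.3
position: [0.428, -0.0622, 0.2944]
tool_rot: [0.905, -0.03, 0.423, 0.017]
ft_force: [1.1, -1.5, 1.1]
grip_width: 0.0871
grip_force: 0.0
```

move_arm(series="0 -30 9 0 0 0; -1 -60 18 0 0 0; -2 -90 27 0 0 0; -2 -119 37 0 0 0; -3 -149 46 -0.5 0 0.5; -3 -179 55 -0.7 0 0.6; -4 -209 64 -0.8 0 0.6; -4 -238 73 -0.9 0 0.7")

```text
time: 4.97
position: [0.4794, 0.0815, 0.2677]
tool_rot: [0.903, -0.038, 0.428, 0.02]
ft_force: [0.1, -1.2, 0.2]
grip_width: 0.0866
grip_force: 0.0
```

move_arm(series="0 0 0 0 0 0; 0 0 0 0 0 0")

```text
time: 5.13
position: [0.4795, 0.0815, 0.2679]
tool_rot: [0.903, -0.037, 0.428, 0.019]
ft_force: [0.1, 0.3, 0.6]
grip_width: 0.087
grip_force: 0.0
```

```bash
python3 - <<'E'
from h import *
o=robot.get_obs();print(o["position"],o["q"],R.from_quat(o["tool_rot"]).as_matrix().round(3))
c=robot.camera("scene")
for n in("scene","top"):
    c=robot.camera(n);save(c,n+"1.png")
    for t in("door","door_handle","door_head"):
        for r in robot.tip_of(c,t)[:2]: print(n,t,np.round(r["xyz"],4),round(r["p"],2))
E
```

```text
[0.47948996 0.08149481 0.26785022] [-0.04174386  0.26328805  2.33860494  3.24104644  0.34680214 -1.64101327] [[ 0.631 -0.083  0.771]
 [-0.05  -0.997 -0.066]
 [ 0.774  0.003 -0.633]]
scene door [0.17   0.3118 0.0021] 0.85
scene door [0.6235 0.1749 0.0462] 0.58
scene door_handle [0.5778 0.1771 0.1475] 0.96
scene door_handle [0.1377 0.3347 0.1066] 0.92
scene door_head [0.1655 0.3079 0.2007] 0.67
scene door_head [0.6262 0.1754 0.2482] 0.6
top door [0.6215 0.1749 0.0455] 0.93
top door [ 0.5983 -0.2433  0.019 ] 0.38
top door_handle [0.6748 0.1341 0.3012] 0.63
top door_handle [0.5818 0.1796 0.1529] 0.56
top door_head [0.6188 0.1742 0.2473] 0.77
```

```bash
python3 - <<'E'
from h import *
Rb=trot(-.08,np.radians(40),-1);z=Rb.apply(ez);b=np.array([.580,.178,.150])
plan([(b-.083*z,Rb,6),(b-.043*z,Rb,3),(b-.003*z,Rb,3)])
E
```

```text
-5.5 -18.0 10.2 0.1 -0.1 -0.0; -10.9 -36.0 20.5 0.2 -0.3 -0.1; -16.4 -53.9 30.7 0.3 -0.4 -0.1; -21.9 -71.9 41.0 0.4 -0.5 -0.2; -27.3 -89.9 51.2 0.5 -0.7 -0.2; -32.8 -107.9 61.5 0.6 -0.8 -0.3
   dq 0.12 err 0.000 q [ 0.28  0.5   2.21  3.75  0.49 -1.89]
-0.0 0.0 13.3 0.0 0.0 0.0; -0.0 0.0 26.7 0.0 0.0 0.0; -0.0 0.0 40.0 0.0 0.0 0.0
   dq 0.03 err 0.000 q [ 0.25  0.58  2.16  3.67  0.51 -1.83]
0.0 -0.0 13.3 0.0 0.0 0.0; 0.0 -0.0 26.7 0.0 0.0 0.0; 0.0 -0.0 40.0 0.0 0.0 0.0
   dq 0.02 err 0.000 q [ 0.22  0.66  2.11  3.62  0.52 -1.79]
```

move_arm(series="-6 -18 10 0 0 0; -11 -36 20 0 0 0; -16 -54 31 0 0 0; -22 -72 41 0.4 -0.5 0; -27 -90 51 0.5 -0.7 0; -33 -108 62 0.6 -0.8 -0.3; -33 -108 62 0.6 -0.8 -0.3; -33 -108 62 0.6 -0.8 -0.3")

```text
time: 6.25
position: [0.5169, 0.1844, 0.2021]
tool_rot: [0.906, -0.035, 0.422, 0.016]
ft_force: [-0.4, 0.6, -0.1]
grip_width: 0.0868
grip_force: 0.0
```

```bash
python3 - <<'E'
from h import *
o=robot.get_obs();r=R.from_quat(o["tool_rot"]);p=o["position"];print(p,r.as_matrix().round(3))
c=robot.camera("scene")
g=[p+r.apply([0,s*.0435,.022]) for s in(1,-1)]+[p+r.apply([0,0,.003])]
print(proj(c,g).round(1), proj(c,[.58,.178,.15]))
for n in("scene","top"):
    if n=="top": c=robot.camera(n)
    for x in robot.tip_of(c,"door_handle")[:2]: print(np.round(x["xyz"],4),r.inv().apply(x["xyz"]-p).round(4),round(x["p"],2))
    u,v=proj(c,[.58,.178,.15])[0].astype(int)
    im=c["img"][max(v-60,0):v+60,max(0,u-80):u+80]
    cv2.imwrite("pics/z_%s.png"%n,cv2.resize(im[:,:,::-1],(800,600) if n=="scene" else (800,600),interpolation=cv2.INTER_CUBIC))
E
```

```text
[0.51686007 0.18440108 0.20213208] [[ 0.642 -0.077  0.763]
 [-0.049 -0.997 -0.059]
 [ 0.765  0.    -0.644]]
[[210.4 223.5]
 [197.2 248.5]
 [207.9 235.5]] [[191.77211066 235.8844078 ]]
[0.137  0.3326 0.1052] [-0.3253 -0.1186 -0.2362] 0.74
[0.578  0.1798 0.1517] [ 0.0009 -0.0001  0.0794] 0.7
[0.5847 0.1792 0.1542] [ 0.0071 -0.0001  0.0829] 0.88
[0.136  0.3358 0.1083] [-0.3237 -0.1217 -0.2392] 0.81
```

View pics/z_scene.png

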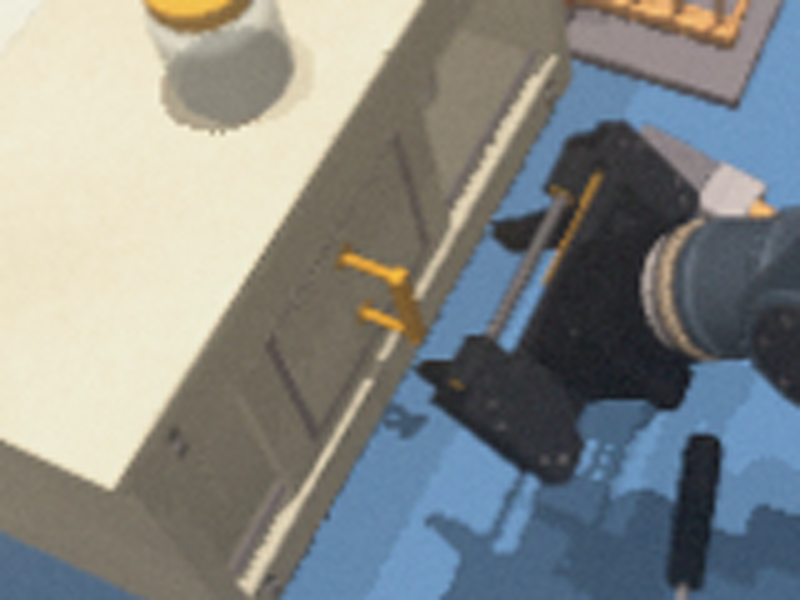

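move_arm(series="0 0 13 0 0 0; 0 0 26 0 0 0; 1 0 39 0 0 0; 1 0 52 0 0 0; 2 0 65 0 0 0; 2 0 78 0 0 0; 2 0 78 0 0 0")

```text
time: 7.03
position: [0.5799, 0.1787, 0.1529]
tool_rot: [0.906, -0.036, 0.422, 0.017]
ft_force: [-0.2, 0.1, 0.1]
grip_width: 0.0869
grip_force: 0.0
```

move_arm(series="0 0 0 0 0 0; 0 0 0 0 0 0; 0 0 0 0 0 0; 0 0 0 0 0 0; 0 0 0 0 0 0; 0 0 0 0 0 0; 0 0 0 0 0 0; 0 0 0 0 0 0", jaw=0, newtons=45)

```text
time: 7.7
position: [0.5776, 0.1794, 0.1543]
tool_rot: [0.906, -0.035, 0.422, 0.016]
ft_force: [0.1, -0.7, 0.1]
grip_width: 0.0418
grip_force: 0.0
```

```bash
python3 - <<'E'
from h import *
o=robot.get_obs();r=R.from_quat(o["tool_rot"]);p=o["position"];print(o["time"],p,r.as_matrix().round(3),o["ft_force"],o["moment"],o["grip_width"],o["q"])
c=robot.camera("scene");print([np.round(x["xyz"],4) for x in robot.tip_of(c,"door_handle")[:2]])
E
```

```text
7.7 [0.57758959 0.17937168 0.1543118 ] [[ 0.641 -0.078  0.764]
 [-0.05  -0.997 -0.06 ]
 [ 0.766  0.    -0.643]] [ 0.05068743 -0.6795677   0.12339868] [ 0.0460838   0.52101241 -0.04142274] 0.041751922579839784 [ 0.22430761  0.64933989  2.11015943  3.62051318  0.51727432 -1.79705791]
[array([0.5799, 0.1803, 0.152 ]), array([0.1392, 0.3362, 0.103 ])]
```

move_arm(series="0 0 0 0 0 0; 0 0 0 0 0 0; 0 0 0 0 0 0; 0 0 0 0 0 0; 0 0 0 0 0 0; 0 0 0 0 0 0; 0 0 0 0 0 0; 0 0 0 0 0 0")

```text
time: 8.47
position: [0.5776, 0.1791, 0.1542]
tool_rot: [0.906, -0.035, 0.422, 0.017]
ft_force: [-1.1, -2.3, 1.8]
grip_width: 0.0114
grip_force: 45.0
```

```bash
cat > st.py <<'E'
from h import *
o=robot.get_obs();r=R.from_quat(o["tool_rot"]);print(o["time"],o["position"].round(4) if hasattr(o["position"],"round") else o["position"],np.round(o["ft_force"],1),np.round(o["moment"],2),o["grip_width"],o["grip_force"]);print(r.as_matrix().round(3).tolist(), "up", r.inv().apply(ez).round(3))
E
python3 st.py
```

```text
8.4667 [0.5776 0.1791 0.1542] [-1.1 -2.3  1.8] [-0.08  0.42 -0.33] 0.011441511432532624 45.00652743503451
[[0.641, -0.078, 0.764], [-0.05, -0.997, -0.06], [0.766, 0.0, -0.643]] up [ 0.766  0.    -0.643]
```

move_arm(series="1 0 -0.8 0 0 0; 2 0 -1.7 0 0 0; 3 0 -2.5 0 0 0; 4 0 -3.4 0 0 0; 5 0 -4.2 0 0 0; 5.8 0 -4.8 0 0 0; 5.8 0 -4.8 0 0 0; 5.8 0 -4.8 0 0 0")

```text
time: 9.13
position: [0.5776, 0.1793, 0.1617]
tool_rot: [0.906, -0.035, 0.422, 0.016]
ft_force: [-0.3, -0.3, -3.2]
grip_width: 0.0115
grip_force: 44.9
```

```bash
python3 st.py; python3 - <<'E'
from h import *
# coarse lip height from both cameras
for n in("scene","top"):
    c=robot.camera(n);save(c,n+"2.png")
    g=cv2.cvtColor(c["img"],cv2.COLOR_RGB2GRAY).astype(np.float32)
    for y0,y1 in((-.19,-.12),(.13,.19)):
        L=[]
        for h in range(-10,40,2):
            Pw=[R.from_euler("z",-.085).apply([0,y,.045+h/1000])+[.6055,.1315,0] for y in np.linspace(y0,y1,30)]
            uv=proj(c,Pw).astype(np.float32);L.append(int(cv2.remap(g,uv[:,0],uv[:,1],1).mean()))
        print(n,y0,L)
E
```

```text
9.1333 [0.5776 0.1793 0.1617] [-0.3 -0.3 -3.2] [0.15 0.96 0.03] 0.011507422021088964 44.92107968777418
[[0.641, -0.078, 0.763], [-0.05, -0.997, -0.06], [0.766, 0.0, -0.643]] up [ 0.766  0.    -0.643]
scene -0.19 [76, 77, 79, 82, 85, 89, 94, 101, 108, 115, 123, 132, 139, 147, 153, 158, 162, 164, 165, 164, 163, 159, 154, 146, 138]
scene 0.13 [104, 104, 105, 105, 105, 105, 105, 105, 107, 110, 116, 124, 135, 148, 162, 175, 185, 191, 191, 188, 180, 171, 161, 153, 146]
top -0.19 [103, 107, 113, 118, 124, 130, 138, 145, 152, 160, 167, 174, 180, 185, 190, 194, 197, 200, 201, 202, 203, 202, 201, 198, 195]
top 0.13 [78, 79, 81, 84, 87, 91, 94, 99, 104, 110, 116, 123, 130, 137, 144, 151, 157, 163, 168, 173, 178, 181, 184, 185, 186]
```

move_arm(series="0.8 0 -0.6 0 0 0; 1.5 0 -1.3 0 0 0; 1.5 0 -1.3 0 0 0; 1.5 0 -1.3 0 0 0")

```text
time: 9.57
position: [0.5777, 0.1793, 0.1637]
tool_rot: [0.906, -0.035, 0.422, 0.016]
ft_force: [-0.6, 0.4, -3.2]
grip_width: 0.0114
grip_force: 44.9
```

```bash
python3 st.py
```

```text
9.5667 [0.5777 0.1793 0.1637] [-0.6  0.4 -3.2] [ 0.12  1.04 -0.07] 0.011389958584514241 44.92106605321169
[[0.641, -0.078, 0.764], [-0.05, -0.997, -0.06], [0.766, 0.0, -0.643]] up [ 0.766  0.    -0.643]
```

Lifted 9.5 mm so far with no contact yet.

move_arm(series="0.8 0 -0.6 0 0 0; 1.5 0 -1.3 0 0 0; 1.5 0 -1.3 0 0 0")

```text
time: 9.82
position: [0.5777, 0.1793, 0.1659]
tool_rot: [0.906, -0.035, 0.422, 0.016]
ft_force: [-0.0, 0.6, -3.1]
grip_width: 0.0112
grip_force: 44.9
```

move_arm(series="0.8 0 -0.6 0 0 0; 0.8 0 -0.6 0 0 0; 0.8 0 -0.6 0 0 0")

```text
time: 10.07
position: [0.5777, 0.1793, 0.1667]
tool_rot: [0.906, -0.035, 0.422, 0.016]
ft_force: [0.2, -0.4, -4.0]
grip_width: 0.0115
grip_force: 44.9
```

move_arm(series="0.8 0 -0.6 0 0 0; 0.8 0 -0.6 0 0 0; 0.8 0 -0.6 0 0 0")

```text
time: 10.32
position: [0.5773, 0.1793, 0.1672]
tool_rot: [0.906, -0.035, 0.422, 0.016]
ft_force: [-0.2, -0.3, -4.6]
grip_width: 0.0114
grip_force: 44.9
```

move_arm(series="0.8 0 -0.6 0 0 0; 0.8 0 -0.6 0 0 0; 0.8 0 -0.6 0 0 0")

```text
time: 10.57
position: [0.5767, 0.1793, 0.1676]
tool_rot: [0.906, -0.035, 0.421, 0.016]
ft_force: [-1.0, -0.0, -8.3]
grip_width: 0.0117
grip_force: 44.9
```

move_arm(series="0.8 0 -0.6 0 0 0; 0.8 0 -0.6 0 0 0; 0.8 0 -0.6 0 0 0")

```text
time: 10.82
position: [0.5761, 0.1794, 0.1679]
tool_rot: [0.907, -0.035, 0.42, 0.016]
ft_force: [-2.5, 1.9, -12.0]
grip_width: 0.0117
grip_force: 44.9
```

```bash
python3 st.py
```

```text
10.8167 [0.5761 0.1794 0.1679] [ -2.5   1.9 -12. ] [0.37 2.51 0.12] 0.011730045207425507 44.92638509720564
[[0.645, -0.077, 0.76], [-0.05, -0.997, -0.059], [0.762, 0.0, -0.647]] up [ 0.762  0.    -0.647]
```

move_arm(series="-1.5 0 1.3 0 0 0; -3.1 0 2.6 0 0 0; -3.1 0 2.6 0 0 0; -3.1 0 2.6 0 0 0")

```text
time: 11.15
position: [0.5794, 0.1791, 0.167]
tool_rot: [0.905, -0.036, 0.424, 0.017]
ft_force: [-0.7, 0.4, -4.2]
grip_width: 0.0114
grip_force: 44.9
```

```bash
python3 st.py; cat > sw.py <<'E'
from h import *
import sys
# rotate door by th(deg) about head, shift dx,dz (mm, cabinet frame) from current pose
th,dx,dz,n=float(sys.argv[1]),float(sys.argv[2]),float(sys.argv[3]),int(sys.argv[4])
yaw=float(sys.argv[5]) if len(sys.argv)>5 else -.08
o=robot.get_obs();p=np.array(o["position"]);r=R.from_quat(o["tool_rot"]);c=Z(yaw)
hd=p+c.apply([.0425,0,.093]);Q=c*R.from_euler("y",th,degrees=True)*c.inv()
rows=[]
for i in range(1,n+1):
    f=i/n;Qf=R.from_rotvec(Q.as_rotvec()*f)
    P=hd+Qf.apply(p-hd)+c.apply(np.array([dx,0,dz])*f/1000)
    rows.append(" ".join("%.1f"%v for v in np.r_[1000*r.inv().apply(P-p),np.degrees((r.inv()*Qf*r).as_rotvec())]))
print(";\n".join(rows))
q,e=ik(P,Qf*r,o["q"]);print(q.round(2),e)
E
python3 sw.py 9 3.5 0 6
```

```text
11.15 [0.5794 0.1791 0.167 ] [-0.7  0.4 -4.2] [ 0.15  1.16 -0.04] 0.01138817923670068 44.921214524656534
[[0.637, -0.079, 0.767], [-0.05, -0.997, -0.06], [0.769, -0.0, -0.639]] up [ 0.769 -0.    -0.639]
-0.3 -0.0 -2.1 0.0 -1.5 0.0;
-0.5 -0.0 -4.3 0.0 -3.0 0.0;
-0.7 -0.0 -6.5 0.0 -4.5 0.0;
-0.8 -0.0 -8.7 0.0 -6.0 0.0;
-0.8 -0.0 -10.9 0.0 -7.5 0.0;
-0.7 -0.0 -13.1 0.0 -9.0 0.0
[ 0.21  0.54  2.04  4.1   0.23 -2.3 ] 6.122101436911719e-11
```

move_arm(series="0 0 0 0 0 0; 0 0 0 0 0 0; 0 0 0 0 0 0")

```text
time: 11.4
position: [0.5789, 0.1793, 0.1667]
tool_rot: [0.905, -0.035, 0.424, 0.016]
ft_force: [0.8, -0.3, -3.3]
grip_width: 0.0113
grip_force: 44.9
```

move_arm(series="-0.9 0 0.8 0 0 0; -0.9 0 0.8 0 0 0; -0.9 0 0.8 0 0 0; -0.9 0 0.8 0 0 0")

```text
time: 11.73
position: [0.578, 0.1793, 0.1645]
tool_rot: [0.906, -0.035, 0.422, 0.016]
ft_force: [-0.4, 0.1, -2.7]
grip_width: 0.0117
grip_force: 44.9
```

```bash
python3 st.py; python3 sw.py 9 2 0 6
```

```text
11.7333 [0.578  0.1793 0.1645] [-0.4  0.1 -2.7] [ 0.14  0.98 -0.02] 0.011664036012522687 44.92096837610006
[[0.641, -0.078, 0.764], [-0.05, -0.997, -0.06], [0.766, 0.0, -0.643]] up [ 0.766  0.    -0.643]
-0.5 -0.0 -2.3 0.0 -1.5 0.0;
-0.9 -0.0 -4.7 0.0 -3.0 0.0;
-1.2 -0.0 -7.1 0.0 -4.5 0.0;
-1.4 -0.0 -9.4 0.0 -6.0 0.0;
-1.6 -0.0 -11.8 0.0 -7.5 0.0;
-1.8 -0.0 -14.2 0.0 -9.0 0.0
[ 0.21  0.54  2.04  4.09  0.23 -2.29] 4.0954961644246175e-11
```

move_arm(series="0.9 0 -0.8 0 0 0; 0.9 0 -0.8 0 0 0; 0.4 0 -3.1 0 -1.5 0; 0 0 -5.5 0 -3 0; -0.3 0 -7.9 0 -4.5 0; -0.3 0 -7.9 0 -4.5 0; -0.3 0 -7.9 0 -4.5 0")

```text
time: 12.32
position: [0.572, 0.1797, 0.1699]
tool_rot: [0.921, -0.036, 0.387, 0.015]
ft_force: [-0.1, -0.3, -3.4]
grip_width: 0.0115
grip_force: 44.9
```

```bash
python3 st.py; python3 sw.py 4.5 1 0 4; python3 - <<'E'
from h import *
for n in("scene","top"):
    c=robot.camera(n)
    for t in("door","door_head","door_handle"): print(n,t,[(np.round(x["xyz"],4),round(x["p"],2)) for x in robot.tip_of(c,t)[:3] if x["xyz"][0]>.5])
E
```

```text
12.3167 [0.572  0.1797 0.1699] [-0.1 -0.3 -3.4] [ 0.09  0.98 -0.02] 0.011536959352430355 44.922272711992264
[[0.698, -0.078, 0.712], [-0.055, -0.997, -0.056], [0.714, -0.0, -0.7]] up [ 0.714 -0.    -0.7  ]
-0.5 -0.0 -1.7 0.0 -1.1 0.0;
-0.9 -0.0 -3.4 0.0 -2.2 0.0;
-1.4 -0.0 -5.2 0.0 -3.4 0.0;
-1.7 -0.0 -6.9 0.0 -4.5 0.0
[ 0.21  0.54  2.04  4.09  0.23 -2.29] 9.165418077272666e-11
scene door [(array([0.6096, 0.176 , 0.0576]), 0.55)]
scene door_head [(array([0.6282, 0.1713, 0.2575]), 0.66)]
scene door_handle [(array([0.5722, 0.1811, 0.1636]), 0.63)]
top door [(array([0.6036, 0.1787, 0.054 ]), 0.66), (array([0.5755, 0.1778, 0.1664]), 0.17)]
top door_head [(array([0.6236, 0.1748, 0.2553]), 0.83), (array([0.6252, 0.1317, 0.2433]), 0.6)]
top door_handle [(array([0.5787, 0.1789, 0.1682]), 0.68)]
```

move_arm(series="-0.5 0 -1.7 0 -1.1 0; -0.9 0 -3.4 0 -2.2 0; -1.4 0 -5.2 0 -3.4 0; -1.7 0 -6.9 0 -4.5 0; -1.7 0 -6.9 0 -4.5 0; -1.7 0 -6.9 0 -4.5 0")

```text
time: 13.22
position: [0.5662, 0.1801, 0.1734]
tool_rot: [0.936, -0.037, 0.351, 0.014]
ft_force: [2.0, -0.3, -2.5]
grip_width: 0.0112
grip_force: 44.9
```

```bash
python3 st.py; python3 - <<'E'
from h import *
for n in("scene","top"):
    c=robot.camera(n);save(c,n+"3.png")
    for t in("door","door_head","cabinet"): print(n,t,[(np.round(x["xyz"],4),round(x["p"],2)) for x in robot.tip_of(c,t)[:3] if x["xyz"][0]>.5])
    if n=="scene":
        u,v=proj(c,[.58,.178,.15])[0].astype(int)
        cv2.imwrite("pics/z3.png",cv2.resize(c["img"][v-60:v+60,u-80:u+80,::-1],(800,600),interpolation=cv2.INTER_CUBIC))
E
```

```text
13.2167 [0.5662 0.1801 0.1734] [ 2.  -0.3 -2.5] [ 0.1   0.64 -0.01] 0.011211094866966684 44.91514787077904
[[0.751, -0.078, 0.655], [-0.059, -0.997, -0.052], [0.658, 0.0, -0.753]] up [ 0.658  0.    -0.753]
scene door [(array([0.5929, 0.1758, 0.0592]), 0.68)]
scene door_head [(array([0.6261, 0.1766, 0.2585]), 0.86)]
scene cabinet []
top door [(array([0.5876, 0.1816, 0.0578]), 0.91)]
top door_head [(array([0.6259, 0.1716, 0.2556]), 0.6), (array([ 0.5965, -0.2466,  0.0172]), 0.5)]
top cabinet []
```

View pics/z3.png

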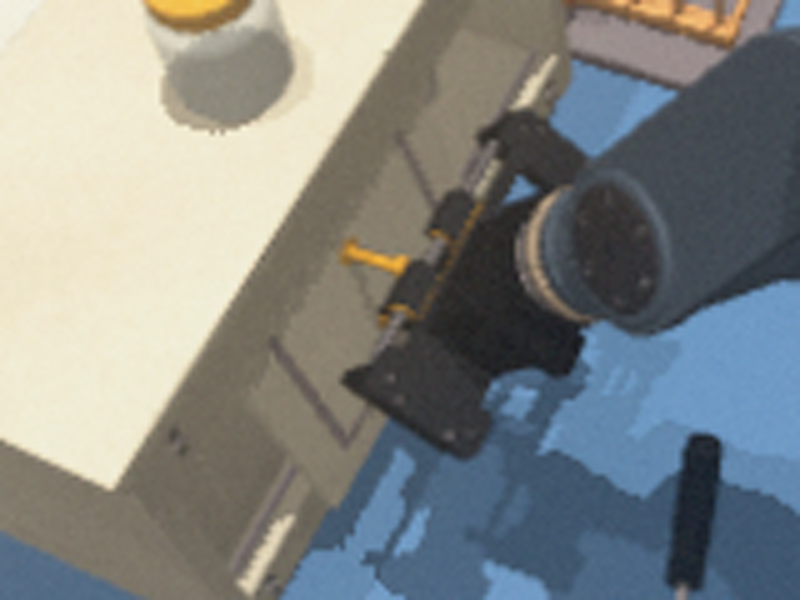

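```bash
python3 sw.py 0 -4 -38 8; python3 sw.py 0 -64 -38 2
```

```text
-3.5 -0.0 3.3 0.0 0.0 0.0;
-7.0 -0.0 6.5 0.0 0.0 0.0;
-10.5 -0.0 9.8 0.0 0.0 0.0;
-14.0 -0.0 13.0 0.0 0.0 0.0;
-17.5 -0.0 16.3 0.0 0.0 0.0;
-21.0 -0.0 19.5 0.0 0.0 0.0;
-24.5 -0.0 22.8 0.0 0.0 0.0;
-28.0 -0.0 26.0 0.0 0.0 0.0
[ 0.21  0.62  2.07  3.8   0.31 -1.99] 2.2898349882893854e-15
-36.6 -0.1 -6.7 0.0 0.0 0.0;
-73.2 -0.1 -13.3 0.0 0.0 0.0
[ 0.26  0.61  2.2   3.72  0.41 -1.85] 7.16093850883226e-14
```

move_arm(series="-3.5 0 3.3 0 0 0; -7 0 6.5 0 0 0; -10.5 0 9.8 0 0 0; -14 0 13 0 0 0; -14 0 13 0 0 0")

```text
time: 14.03
position: [0.5621, 0.1805, 0.1522]
tool_rot: [0.937, -0.036, 0.348, 0.014]
ft_force: [0.5, -0.3, -3.5]
grip_width: 0.0116
grip_force: 44.9
```

move_arm(series="-3.5 0 3.3 0 0 0; -7 0 6.5 0 0 0; -10.5 0 9.8 0 0 0; -13 0 12 0 0 0; -13 0 12 0 0 0; -13 0 12 0 0 0")

```text
time: 14.53
position: [0.5612, 0.1805, 0.136]
tool_rot: [0.936, -0.036, 0.349, 0.014]
ft_force: [-1.0, 0.8, -2.4]
grip_width: 0.0112
grip_force: 44.9
```

```bash
python3 st.py; python3 - <<'E'
from h import *
for n in("scene","top"):
    c=robot.camera(n)
    for t in("door","door_head"): print(n,t,[(np.round(x["xyz"],4),round(x["p"],2)) for x in robot.tip_of(c,t)[:3] if x["xyz"][0]>.5])
E
python3 sw.py 0 -12 0 3;python3 sw.py -5 -70 0 6
```

```text
14.5333 [0.5612 0.1805 0.136 ] [-1.   0.8 -2.4] [0.08 0.88 0.07] 0.011150795802591729 44.920331072062254
[[0.753, -0.078, 0.653], [-0.058, -0.997, -0.051], [0.655, 0.0, -0.756]] up [ 0.655  0.    -0.756]
scene door [(array([0.5865, 0.1781, 0.0224]), 0.88), (array([ 0.5029, -0.2493,  0.0215]), 0.31)]
scene door_head [(array([0.6234, 0.1748, 0.218 ]), 0.87)]
top door [(array([0.5867, 0.1799, 0.0187]), 0.92)]
top door_head [(array([0.6201, 0.1739, 0.2206]), 0.63), (array([0.5865, 0.1784, 0.0194]), 0.55)]
-3.0 -0.0 -2.6 0.0 0.0 0.0;
-6.0 -0.0 -5.2 0.0 0.0 0.0;
-9.1 -0.0 -7.9 0.0 0.0 0.0
[ 0.22  0.62  2.1   3.79  0.33 -1.96] 6.689759857181343e-12
-8.2 -0.0 -6.3 -0.0 0.8 -0.0;
-16.3 -0.0 -12.6 -0.0 1.7 -0.0;
-24.5 -0.1 -18.9 -0.0 2.5 -0.0;
-32.6 -0.1 -25.3 -0.0 3.3 -0.0;
-40.7 -0.1 -31.6 -0.0 4.2 -0.0;
-48.8 -0.1 -38.0 -0.0 5.0 -0.0
[ 0.28  0.66  2.25  3.61  0.59 -1.72] 2.040034807748725e-14
```

move_arm(series="-3 0 -2.6 0 0 0; -6 0 -5.2 0 0 0; -9 0 -7.9 0 0 0; -9 0 -7.9 0 0 0")

```text
time: 15.17
position: [0.548, 0.1816, 0.1359]
tool_rot: [0.936, -0.036, 0.349, 0.014]
ft_force: [1.1, -0.4, -2.6]
grip_width: 0.0115
grip_force: 44.9
```

move_arm(series="-3 0 -2.6 0 0 0; -6 0 -5.2 0 0 0; -9 0 -7.9 0 0 0; -9 0 -7.9 0 0 0")

```text
time: 15.5
position: [0.5362, 0.1825, 0.136]
tool_rot: [0.936, -0.036, 0.349, 0.014]
ft_force: [-0.8, 0.2, -3.4]
grip_width: 0.0117
grip_force: 44.9
```

```bash
python3 - <<'E'
import cv2,numpy as np
a=cv2.imread("pics/scene0.png")[135:195,215:295];b=cv2.imread("pics/top0.png")[140:205,275:360]
cv2.imwrite("pics/rk.png",np.hstack([cv2.resize(a,(400,300),interpolation=cv2.INTER_CUBIC),cv2.resize(b,(400,306),interpolation=cv2.INTER_CUBIC)[:300]]))
E
python3 sw.py -5 -50 20 5
```

```text
-4.2 -0.0 -8.0 -0.0 1.0 -0.0;
-8.4 -0.0 -15.9 -0.0 2.0 -0.0;
-12.5 -0.1 -23.9 -0.0 3.0 -0.0;
-16.6 -0.1 -31.9 -0.0 4.0 -0.0;
-20.7 -0.1 -39.9 -0.0 5.0 -0.0
[ 0.29  0.6   2.25  3.67  0.54 -1.77] 4.8158144139165415e-11
```

View pics/rk.png

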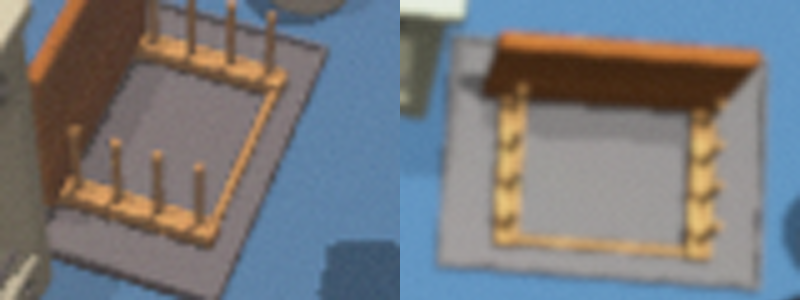

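```bash
python3 - <<'E'
from h import *
cs=robot.camera("scene");ct=robot.camera("top")
S=lambda L:np.array(L,float)/5+[215,135]
T=lambda L:(np.array(L,float)-[400,0])/4.706+[275,140]
H=.092;tz=.005
sp=[[.0825,.08,H],[.0495,.08,H],[.0165,.08,H],[-.0165,.08,H],[.0165,-.08,H],[-.0165,-.08,H],[-.0505,-.135,tz]]
su=S([[73,127],[114,142],[155,152],[198,166],[231,1],[271,13],[327,47]])
tp=[[-.0505,.135,tz],[-.0505,-.135,tz],[.0495,-.08,H],[.0165,-.08,H],[-.0165,-.08,H]]
tu=T([[440,265],[758,288],[720,143],[717,185],[713,230]])
def W(p,L): return Z(p[2]).apply(np.array(L))+[p[0],p[1],0]
def f(p,a=1,b=1): return np.r_[a*(proj(cs,W(p,sp))-su).ravel(),b*(proj(ct,W(p,tp))-tu).ravel()]
for a,b in((1,1),(1,0),(0,1)):
    s=least_squares(lambda p:f(p,a,b),[.5,-.246,0],loss="soft_l1");print(s.x.round(4),f(s.x).reshape(-1,2).round(1).tolist())
E
```

```text
[ 0.5001 -0.2499 -0.058 ] [[0.0, 0.1], [0.1, -0.4], [0.2, 0.1], [0.1, -0.2], [-0.1, 0.1], [-0.1, -0.1], [0.1, 0.4], [-1.3, 0.0], [0.0, 0.4], [-0.2, 0.1], [0.1, -0.2], [0.7, -1.1]]
[ 0.5003 -0.2497 -0.0576] [[-0.1, 0.2], [0.0, -0.4], [0.2, 0.1], [0.1, -0.2], [-0.1, 0.1], [-0.1, -0.1], [0.0, 0.4], [-1.3, 0.0], [-0.0, 0.4], [-0.2, 0.1], [0.1, -0.3], [0.6, -1.1]]
[ 0.4997 -0.2501 -0.0574] [[0.1, 0.1], [0.2, -0.4], [0.4, 0.0], [0.2, -0.3], [0.0, 0.1], [0.0, -0.1], [0.2, 0.4], [-1.3, 0.2], [0.1, 0.5], [-0.1, 0.2], [0.2, -0.1], [0.7, -1.0]]
```

move_arm(series="-4 0 -8 0 1 0; -8 0 -16 0 2 0; -13 0 -24 0 3 0; -17 0 -32 0 4 0; -21 0 -40 0 5 0; -21 0 -40 0 5 0")

```text
time: 16.1
position: [0.4935, 0.1857, 0.1523]
tool_rot: [0.921, -0.035, 0.389, 0.015]
ft_force: [-0.6, 0.2, -2.8]
grip_width: 0.0118
grip_force: 44.9
```

```bash
python3 - <<'E'
from h import *
t=np.radians(40)
R1=trot(-.078,t,-1);R2=trot(-.058,t,-1)
q=plan([((.46,.17,.25),R1,6),((.45,.03,.27),R1,7),((.445,-.12,.27),R2,8),((.455,-.2475,.25),R2,8)])
E
```

```text
7.9 3.1 -15.2 -0.0 0.7 0.0; 15.9 6.1 -30.4 -0.0 1.4 0.0; 23.8 9.2 -45.6 -0.0 2.1 0.0; 31.7 12.2 -60.8 -0.0 2.8 0.1; 39.6 15.3 -76.0 -0.0 3.5 0.1; 47.6 18.4 -91.2 -0.0 4.2 0.1
   dq 0.06 err 0.000 q [ 0.28  0.34  2.29  3.86  0.42 -2.01]
2.3 20.1 -1.7 0.0 0.0 0.0; 4.5 40.1 -3.5 0.0 0.0 0.0; 6.8 60.2 -5.2 0.0 0.0 0.0; 9.1 80.2 -6.9 0.0 0.0 0.0; 11.4 100.3 -8.7 0.0 0.0 0.0; 13.6 120.3 -10.4 0.0 0.0 0.0; 15.9 140.4 -12.1 0.0 0.0 0.0
   dq 0.19 err 0.000 q [-0.29  0.2   2.43  2.71  0.39 -1.3 ]
0.5 18.7 0.6 0.1 0.0 -0.1; 1.1 37.5 1.3 0.2 0.0 -0.2; 1.6 56.2 1.9 0.3 0.0 -0.3; 2.2 75.0 2.6 0.4 0.0 -0.4; 2.7 93.7 3.2 0.5 0.0 -0.5; 3.2 112.5 3.9 0.7 0.0 -0.6; 3.8 131.2 4.5 0.8 0.0 -0.6; 4.3 149.9 5.1 0.9 0.0 -0.7
   dq 0.16 err 0.003 q [-0.9   0.22  2.39  1.78  0.62 -0.87]
-0.5 15.8 3.3 0.0 0.0 0.0; -1.0 31.7 6.5 0.0 0.0 0.0; -1.6 47.5 9.8 0.0 0.0 0.0; -2.1 63.4 13.1 0.0 0.0 0.0; -2.6 79.2 16.4 0.0 0.0 0.0; -3.1 95.0 19.6 0.0 0.0 0.0; -3.6 110.9 22.9 0.0 0.0 0.0; -4.2 126.7 26.2 0.0 0.0 0.0
   dq 0.04 err 0.000 q [-1.12  0.36  2.23  1.54  0.73 -0.81]
```

move_arm(series="8 3 -15 0 0.7 0; 16 6 -30 0 1.4 0; 24 9 -46 0 2.1 0; 32 12 -61 0 2.8 0; 40 15 -76 0 3.5 0; 48 18 -91 0 4.2 0; 48 18 -91 0 4.2 0")

```text
time: 16.68
position: [0.4625, 0.1701, 0.2533]
tool_rot: [0.904, -0.036, 0.426, 0.016]
ft_force: [-0.7, 0.1, -2.9]
grip_width: 0.0113
grip_force: 44.9
```

```bash
python3 st.py; python3 - <<'E'
from h import *
t=np.radians(40)
R1=trot(-.078,t,-1);R2=trot(-.058,t,-1)
q=plan([((.475,.03,.27),R1,8),((.47,-.12,.27),R2,8),((.455,-.2475,.25),R2,8)])
E
```

```text
16.6833 [0.4625 0.1701 0.2533] [-0.7  0.1 -2.9] [ 0.12  1.   -0.01] 0.011341674919764257 44.917951952666044
[[0.635, -0.078, 0.769], [-0.051, -0.997, -0.059], [0.771, -0.002, -0.637]] up [ 0.771 -0.002 -0.637]
3.5 17.3 0.9 -0.0 -0.1 -0.0; 7.0 34.7 1.8 -0.0 -0.1 -0.0; 10.5 52.0 2.7 -0.0 -0.2 -0.0; 14.0 69.3 3.6 -0.0 -0.2 -0.0; 17.5 86.7 4.5 -0.0 -0.3 -0.1; 21.0 104.0 5.4 -0.0 -0.3 -0.1; 24.5 121.3 6.4 -0.0 -0.4 -0.1; 28.0 138.7 7.3 -0.0 -0.5 -0.1
   dq 0.16 err 0.000 q [-0.26  0.23  2.37  2.73  0.35 -1.3 ]
0.5 18.7 0.6 0.1 0.0 -0.1; 1.1 37.5 1.3 0.2 0.0 -0.2; 1.6 56.2 1.9 0.3 0.0 -0.3; 2.2 75.0 2.6 0.4 0.0 -0.4; 2.7 93.7 3.2 0.5 0.0 -0.5; 3.2 112.5 3.9 0.7 0.0 -0.6; 3.8 131.2 4.5 0.8 0.0 -0.6; 4.3 149.9 5.1 0.9 0.0 -0.7
   dq 0.16 err 0.000 q [-0.82  0.24  2.34  1.82  0.57 -0.84]
-2.5 16.0 0.9 0.0 0.0 0.0; -5.0 32.0 1.8 0.0 0.0 0.0; -7.6 48.1 2.6 0.0 0.0 0.0; -10.1 64.1 3.5 0.0 0.0 0.0; -12.6 80.1 4.4 0.0 0.0 0.0; -15.1 96.1 5.3 0.0 0.0 0.0; -17.7 112.1 6.2 0.0 0.0 0.0; -20.2 128.2 7.0 0.0 0.0 0.0
   dq 0.05 err 0.000 q [-1.12  0.36  2.23  1.54  0.73 -0.81]
```

move_arm(series="4 17 1 0 0 0; 7 35 2 0 0 0; 11 52 3 0 0 0; 14 69 4 0 0 0; 18 87 5 0 0 0; 21 104 6 0 0 0; 25 121 7 0 0 0; 28 139 7 0 -0.5 0")

```text
time: 17.35
position: [0.4751, 0.0288, 0.2667]
tool_rot: [0.907, -0.035, 0.419, 0.016]
ft_force: [0.8, 1.2, -2.4]
grip_width: 0.0115
grip_force: 44.9
```

move_arm(series="0 19 1 0 0 0; 1 37 1 0 0 0; 2 56 2 0 0 0; 2 75 3 0 0 0; 3 94 3 0.5 0 -0.5; 3 112 4 0.7 0 -0.6; 4 131 5 0.8 0 -0.6; 4 150 5 0.9 0 -0.7")

```text
time: 18.02
position: [0.4697, -0.1219, 0.2669]
tool_rot: [0.907, -0.026, 0.419, 0.012]
ft_force: [0.5, -0.0, -2.2]
grip_width: 0.0113
grip_force: 44.9
```

```bash
python3 st.py; python3 - <<'E'
from h import *
t=np.radians(40)
R2=trot(-.058,t,-1)
q=plan([((.455,-.2475,.25),R2,8)])
E
```

```text
18.0167 [ 0.4697 -0.1219  0.2669] [ 0.5 -0.  -2.2] [ 0.1   0.94 -0.02] 0.011298250705137495 44.92088992148638
[[0.647, -0.057, 0.76], [-0.038, -0.998, -0.043], [0.762, -0.001, -0.648]] up [ 0.762 -0.001 -0.648]
-2.2 15.8 0.6 -0.0 0.0 -0.0; -4.4 31.6 1.3 -0.0 0.1 -0.0; -6.6 47.3 1.9 -0.0 0.1 -0.0; -8.8 63.1 2.6 -0.0 0.2 -0.0; -11.0 78.9 3.2 -0.0 0.2 -0.0; -13.2 94.7 3.9 -0.1 0.3 -0.0; -15.4 110.5 4.5 -0.1 0.3 -0.0; -17.6 126.3 5.1 -0.1 0.4 -0.0
   dq 0.05 err 0.000 q [-1.12  0.36  2.23  1.54  0.73 -0.81]
```

move_arm(series="-2 16 1 0 0 0; -4 32 1 0 0 0; -7 47 2 0 0 0; -9 63 3 0 0 0; -11 79 3 0 0 0; -13 95 4 0 0 0; -15 110 4.5 0 0.3 0; -18 126 5 0 0.4 0")

```text
time: 18.68
position: [0.4542, -0.2469, 0.2496]
tool_rot: [0.906, -0.026, 0.423, 0.011]
ft_force: [0.3, -0.4, -3.1]
grip_width: 0.0115
grip_force: 44.9
```

move_arm(series="0 0 0 0 0 0; 0 0 0 0 0 0; 0 0 0 0 0 0")

```text
time: 18.93
position: [0.4542, -0.2447, 0.2499]
tool_rot: [0.906, -0.026, 0.423, 0.011]
ft_force: [-0.1, -0.2, -2.7]
grip_width: 0.0116
grip_force: 44.9
```

```bash
python3 st.py; python3 - <<'E'
from h import *
ims=[]
for n in("scene","top"):
    c=robot.camera(n)
    for t in("door","door_head","door_handle","rack_slot"): print(n,t,[(np.round(x["xyz"],4),round(x["p"],2)) for x in robot.tip_of(c,t)[:4] if x["xyz"][1]<-.1])
    u,v=proj(c,[.49,-.25,.14])[0].astype(int);u0,v0=max(u-50,0),max(v-60,0);print(n,u0,v0)
    ims.append(cv2.resize(c["img"][v0:v0+120,u0:u0+100,::-1],(400,480),interpolation=cv2.INTER_CUBIC))
cv2.imwrite("pics/hv.png",np.hstack(ims))
E
```

```text
18.9333 [ 0.4542 -0.2447  0.2499] [-0.1 -0.2 -2.7] [0.11 1.03 0.02] 0.011577470920699056 44.91835813969374
[[0.641, -0.057, 0.765], [-0.038, -0.998, -0.042], [0.766, -0.002, -0.642]] up [ 0.766 -0.002 -0.642]
scene door [(array([ 0.4988, -0.248 ,  0.1398]), 0.85)]
scene door_head [(array([ 0.5055, -0.2477,  0.342 ]), 0.8)]
scene door_handle [(array([ 0.4571, -0.2398,  0.248 ]), 0.94)]
scene rack_slot [(array([ 0.5014, -0.2459,  0.0223]), 0.97)]
scene 210 83
top door [(array([ 0.4983, -0.2493,  0.1402]), 0.62)]
top door_head [(array([ 0.4999, -0.251 ,  0.3426]), 0.71)]
top door_handle [(array([ 0.4586, -0.2431,  0.2487]), 0.93)]
top rack_slot [(array([ 0.5035, -0.2459,  0.0196]), 0.97)]
top 273 121
```

View pics/hv.png

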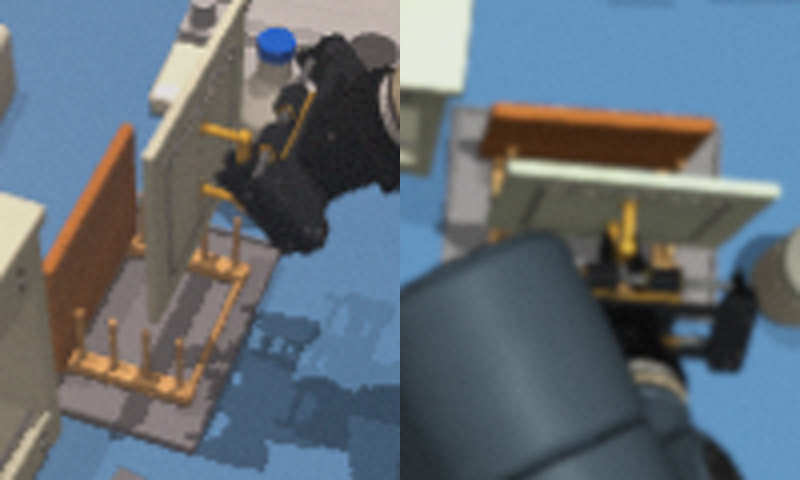

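move_arm(series="-8.7 0 9 0 0 0; -18.7 0 17.4 0 0 0; -28.7 0 25.8 0 0 0; -38.7 0 34.2 0 0 0; -48.7 0 42.6 0 0 0; -58.7 0 51 0 0 0; -58.7 0 51 0 0 0")

```text
time: 20.02
position: [0.4554, -0.2459, 0.1704]
tool_rot: [0.906, -0.028, 0.422, 0.011]
ft_force: [0.0, 0.3, -3.5]
grip_width: 0.0117
grip_force: 44.9
```

```bash
python3 st.py; python3 - <<'E'
from h import *
for n in("scene","top"):
    c=robot.camera(n)
    for t in("door","door_head"): print(n,t,[(np.round(x["xyz"],4),round(x["p"],2)) for x in robot.tip_of(c,t)[:4] if x["xyz"][1]<-.1])
E
```

```text
20.0167 [ 0.4554 -0.2459  0.1704] [ 0.   0.3 -3.5] [ 0.06  1.   -0.02] 0.011738637011038493 44.91812735795975
[[0.643, -0.06, 0.764], [-0.041, -0.998, -0.043], [0.765, -0.004, -0.644]] up [ 0.765 -0.004 -0.644]
scene door [(array([ 0.4978, -0.2518,  0.0611]), 0.91)]
scene door_head [(array([ 0.5071, -0.251 ,  0.2603]), 0.95)]
top door [(array([ 0.4975, -0.2479,  0.0626]), 0.65)]
top door_head [(array([ 0.498 , -0.2528,  0.2642]), 0.73)]
```

move_arm(series="-4.8 0 6.7 0 0 0; -11 0 11.9 0 0 0; -17.2 0 17 0 0 0; -23.4 0 22.2 0 0 0; -23.4 0 22.2 0 0 0; -23.4 0 22.2 0 0 0")

```text
time: 20.82
position: [0.458, -0.2458, 0.1408]
tool_rot: [0.906, -0.027, 0.423, 0.012]
ft_force: [0.4, 0.2, -2.3]
grip_width: 0.0115
grip_force: 44.9
```

move_arm(series="-0.8 0 0.6 0 0 0; -1.5 0 1.3 0 0 0; -1.5 0 1.3 0 0 0")

```text
time: 21.07
position: [0.4579, -0.2458, 0.1389]
tool_rot: [0.906, -0.026, 0.423, 0.012]
ft_force: [0.3, 0.4, -3.4]
grip_width: 0.0114
grip_force: 44.9
```

move_arm(series="-1.5 0 1.3 0 0 0; -3 0 2.5 0 0 0; -3.8 0 3.2 0 0 0; -3.8 0 3.2 0 0 0; -3.8 0 3.2 0 0 0")

```text
time: 21.48
position: [0.4578, -0.2456, 0.1333]
tool_rot: [0.906, -0.027, 0.423, 0.012]
ft_force: [-0.6, -0.3, -3.3]
grip_width: 0.0112
grip_force: 44.9
```

move_arm(series="-0.8 0 0.6 0 0 0; -0.8 0 0.6 0 0 0; -0.8 0 0.6 0 0 0")

```text
time: 21.73
position: [0.4578, -0.2456, 0.1324]
tool_rot: [0.906, -0.027, 0.423, 0.012]
ft_force: [-0.2, -0.6, -3.4]
grip_width: 0.0113
grip_force: 44.9
```

move_arm(series="-0.8 0 0.6 0 0 0; -0.8 0 0.6 0 0 0; -0.8 0 0.6 0 0 0")

```text
time: 21.98
position: [0.4578, -0.2457, 0.1315]
tool_rot: [0.906, -0.026, 0.423, 0.012]
ft_force: [0.0, -0.1, -3.1]
grip_width: 0.0112
grip_force: 44.9
```

move_arm(series="-0.8 0 0.6 0 0 0; -0.8 0 0.6 0 0 0; -0.8 0 0.6 0 0 0")

```text
time: 22.23
position: [0.4579, -0.2456, 0.1314]
tool_rot: [0.905, -0.027, 0.424, 0.012]
ft_force: [-3.6, -0.4, 5.2]
grip_width: 0.0114
grip_force: 44.9
```

move_arm(series="0 0 0 0 0 0; 0 0 0 0 0 0; 0 0 0 0 0 0; 0 0 0 0 0 0; 0 0 0 0 0 0; 0 0 0 0 0 0; 0 0 0 0 0 0; 0 0 0 0 0 0", jaw=0.6)

```text
time: 22.9
position: [0.4577, -0.2456, 0.1304]
tool_rot: [0.906, -0.026, 0.423, 0.012]
ft_force: [-0.2, 0.7, -0.5]
grip_width: 0.0507
grip_force: 0.0
```

```bash
python3 st.py; python3 - <<'E'
from h import *
for n in("scene","top"):
    c=robot.camera(n)
    for t in("door","door_head","door_handle"): print(n,t,[(np.round(x["xyz"],4),round(x["p"],2)) for x in robot.tip_of(c,t)[:4] if x["xyz"][1]<-.1])
E
```

```text
22.9 [ 0.4577 -0.2456  0.1304] [-0.2  0.7 -0.5] [ 0.05  0.53 -0.01] 0.05069408000232811 0.0
[[0.641, -0.058, 0.766], [-0.038, -0.998, -0.044], [0.767, -0.001, -0.642]] up [ 0.767 -0.001 -0.642]
scene door [(array([ 0.5039, -0.2523,  0.0238]), 0.6)]
scene door_head [(array([ 0.4785, -0.247 ,  0.224 ]), 0.74)]
scene door_handle [(array([ 0.442 , -0.2432,  0.1215]), 0.6)]
top door [(array([ 0.5015, -0.2496,  0.0227]), 0.48)]
top door_head [(array([ 0.5025, -0.2495,  0.0203]), 0.63), (array([ 0.4688, -0.2471,  0.2214]), 0.44)]
top door_handle [(array([ 0.447 , -0.2438,  0.1197]), 0.44)]
```

move_arm(series="0 0 -15 0 0 0; 0 0 -30 0 0 0; 0 0 -45 0 0 0; 0 0 -60 0 0 0; 0 0 -80 0 0 0; 0 0 -100 0 0 0; 0 0 -100 0 0 0; 0 0 -100 0 0 0")

```text
time: 23.97
position: [0.3809, -0.242, 0.1951]
tool_rot: [0.905, -0.027, 0.423, 0.013]
ft_force: [0.2, -0.1, 0.4]
grip_width: 0.0523
grip_force: 0.0
```

```bash
python3 st.py; python3 - <<'E'
from h import *
ims=[]
for n in("scene","top"):
    c=robot.camera(n)
    for t in("door","door_head","door_handle"): print(n,t,[(np.round(x["xyz"],4),round(x["p"],2)) for x in robot.tip_of(c,t)[:4] if x["xyz"][1]<-.1])
    u,v=proj(c,[.47,-.25,.12])[0].astype(int);u0,v0=max(u-60,0),max(v-60,0)
    ims.append(cv2.resize(c["img"][v0:v0+120,u0:u0+100,::-1],(400,480),interpolation=cv2.INTER_CUBIC))
cv2.imwrite("pics/end.png",np.hstack(ims))
E
```

```text
23.9667 [ 0.3809 -0.242   0.1951] [ 0.2 -0.1  0.4] [ 0.04  0.46 -0.  ] 0.05233331363858292 0.0
[[0.64, -0.06, 0.766], [-0.038, -0.998, -0.047], [0.767, 0.001, -0.641]] up [ 0.767  0.001 -0.641]
scene door [(array([ 0.5024, -0.2518,  0.0265]), 0.68)]
scene door_head [(array([ 0.4771, -0.2482,  0.223 ]), 0.65)]
scene door_handle [(array([ 0.445 , -0.2435,  0.1239]), 0.75)]
top door [(array([ 0.5021, -0.249 ,  0.024 ]), 0.74)]
top door_head [(array([ 0.4697, -0.2481,  0.2227]), 0.6)]
top door_handle [(array([ 0.4491, -0.2449,  0.1229]), 0.88)]
```

View pics/end.png

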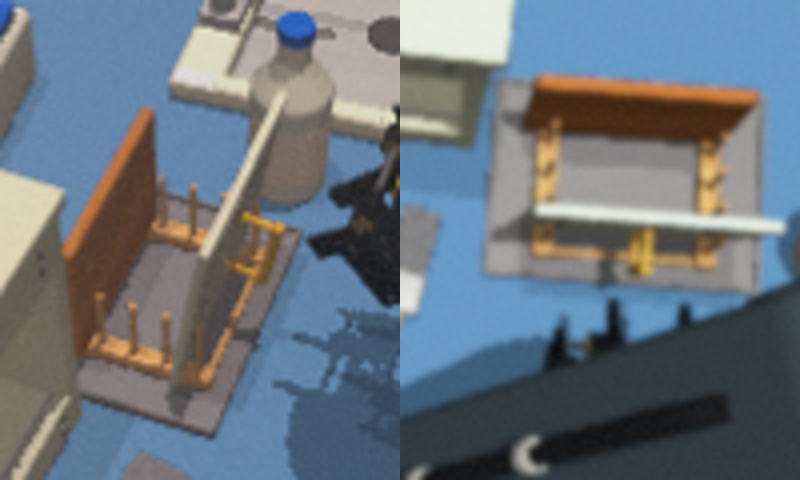

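The door stands in the front slot, leaning about 8° against the front dowels. The handle faces the robot and the gripper is clear of it.

```bash
python3 -c "
from rig import robot
print(robot.hand_in())"
```

```text
the job is handed in; nothing more can be done
None
```

The white door is out of the cabinet and handed in: it stands in the middle of the rack's front slot, handle facing the robot, leaning about 8° on the front dowels and let go; the hand-in returned no verdict.

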